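# Stack a table-light base in its assembly nest

## Task

Put one table-light base together in the assembly nest, ready for its screws: the hollow wooden body first, then the white spacer frame on it, then the slotted wooden top plate. Lower each part between the corner guides, without dropping it, until it sits fully down, flat and square, and let go of it before fetching the next. Leave the other things on the bench where they are.

Things in the scene. Friction and masses are not known exactly. Their poses are not given: they have to be found in the camera images.
- nest_seat (a point): Centre of the pocket floor of the assembly nest, 16 mm above the bench; x along the pocket's narrow side, y along its long side, z up. The pocket between the four corner guides is 60 (x) by 94 (y) mm, 2 mm clear of the parts on each side. The finished stack stands 62 mm above this floor.
- nest: The nest, fixed: aluminium plate 112 (x) by 140 (y) by 12 mm, black rest pad 4 mm high (the pocket floor), four black L-shaped corner guides 10 mm thick. They are straight to 60 mm above the pocket floor, then lean out 5 mm as a lead-in and end at 69 mm. Open gaps for fingers: 66 mm in the long sides (x = +-30 mm), 36 mm in the short sides. Origin: centre of the underside.
- body_center (a point): Centre (16 mm above its underside) of the loose light body, a wooden tray 56 (x) by 90 (y) by 32 mm high, closed below and open on top, walls 7 mm, battery box inside. Lies on the bench open side up; z up. Either way round is right. About 0.13 kg.
- spacer_center (a point): Centre (8 mm above its underside) of the loose spacer: an open white plastic frame 56 (x) by 90 (y) by 16 mm high, sides 8 mm thick, with one bar carrying lamps along its middle (y). Lies on the bench right way up; z up. Either way round is right. About 0.06 kg.
- top_center (a point): Centre (7 mm above its underside) of the loose top plate: a wooden plate 56 (x) by 90 (y) by 14 mm thick with a through slot 7 by 66 mm along y in its middle. Lies flat on the bench right way up; z up. Either way round is right. About 0.04 kg.
- light_body: The light body itself (origin: centre of its underside).
- light_spacer: The spacer itself (origin: centre of its underside).
- light_top: The top plate itself (origin: centre of its underside).
- finished_light_mid (a point): Bystander: a finished light base, 56 by 90 by 62 mm, with a clear panel standing in its slot up to 163 mm; the point is 29 mm up.
- screwdriver_grip (a point): Bystander: screwdriver 160 mm long lying on the bench; the point is on its handle.
- tape_roll_mid (a point): Bystander: roll of packing tape lying flat, 104 mm across, 48 mm high; its centre.
- marker_mid (a point): Bystander: marker pen 135 mm long, 14 mm thick, lying; near its middle.
- screw_tray_mid (a point): Bystander: open grey tray of screws, 85 by 110 by 28 mm; its centre.
- box_cutter_mid (a point): Bystander: box cutter 150 by 22 by 18 mm, lying; its middle.
- scanner_mid (a point): Bystander: handheld barcode scanner lying down, 200 by 60 by 48 mm; near its middle.
Things that resemble listed ones, but are neither listed nor needed, are in the scene too. What is shaped like the nest but orange is not meant. What is shaped like the light_body but blue is not meant.

How it is judged (in metres and radians):
On the way, in this order (a step that is already met when the one before it is completed fails the run):
1. the body sits fully down and square in the nest, let go (x of body_center in the frame of nest_seat between -0.004 and 0.004 m and y of body_center in the frame of nest_seat between -0.004 and 0.004 m and z of body_center in the frame of nest_seat between 0.013 and 0.019 m and angle between body_center's own z axis and vertical below 0.05 rad and angle between the x axis of body_center and the x axis of nest_seat, either way round below 0.07 rad and contact force between the fingers and light_body below 0.1 N and linear speed of light_body below 0.02 m/s), for 0.2 s.
2. the spacer sits flat and square on the body in the nest, let go (x of body_center in the frame of nest_seat between -0.004 and 0.004 m and y of body_center in the frame of nest_seat between -0.004 and 0.004 m and z of body_center in the frame of nest_seat between 0.013 and 0.019 m and angle between each of body_center, spacer_center's own z axis and vertical below 0.05 rad and angle between the x axis of each of body_center, spacer_center and the x axis of nest_seat, either way round below 0.07 rad and x of spacer_center in the frame of nest_seat between -0.004 and 0.004 m and y of spacer_center in the frame of nest_seat between -0.004 and 0.004 m and z of spacer_center in the frame of nest_seat between 0.037 and 0.043 m and contact force between the fingers and light_spacer below 0.1 N and linear speed of light_spacer below 0.02 m/s), for 0.2 s.
3. the top plate sits flat and square on the spacer in the nest, let go (x of body_center in the frame of nest_seat between -0.004 and 0.004 m and y of body_center in the frame of nest_seat between -0.004 and 0.004 m and z of body_center in the frame of nest_seat between 0.013 and 0.019 m and angle between each of body_center, spacer_center, top_center's own z axis and vertical below 0.05 rad and angle between the x axis of each of body_center, spacer_center, top_center and the x axis of nest_seat, either way round below 0.07 rad and x of spacer_center in the frame of nest_seat between -0.004 and 0.004 m and y of spacer_center in the frame of nest_seat between -0.004 and 0.004 m and z of spacer_center in the frame of nest_seat between 0.037 and 0.043 m and x of top_center in the frame of nest_seat between -0.004 and 0.004 m and y of top_center in the frame of nest_seat between -0.004 and 0.004 m and z of top_center in the frame of nest_seat between 0.052 and 0.058 m and contact force between the fingers and light_top below 0.1 N and linear speed of light_top below 0.02 m/s), for 0.2 s.
At the end, for the whole second after the job is handed in: Body, spacer and top plate stacked in that order in the nest, at rest: centres within 4 mm of the pocket's centre in x and y, within 3 mm of 16, 40 and 55 mm above its floor; tilt under 0.05 rad, turned under 0.07 rad from the pocket, either way round (x of body_center in the frame of nest_seat between -0.004 and 0.004 m and y of body_center in the frame of nest_seat between -0.004 and 0.004 m and z of body_center in the frame of nest_seat between 0.013 and 0.019 m and angle between each of body_center, spacer_center, top_center's own z axis and vertical below 0.05 rad and angle between the x axis of each of body_center, spacer_center, top_center and the x axis of nest_seat, either way round below 0.07 rad and linear speed of each of light_body, light_spacer, light_top below 0.02 m/s and x of spacer_center in the frame of nest_seat between -0.004 and 0.004 m and y of spacer_center in the frame of nest_seat between -0.004 and 0.004 m and z of spacer_center in the frame of nest_seat between 0.037 and 0.043 m and x of top_center in the frame of nest_seat between -0.004 and 0.004 m and y of top_center in the frame of nest_seat between -0.004 and 0.004 m and z of top_center in the frame of nest_seat between 0.052 and 0.058 m); the robot touches nothing.
It fails at once if a part is dropped: it falls faster than 0.6 m/s with no finger on it (a fall of about 18 mm) ((linear speed of light_body above 0.6 m/s and contact force between the fingers and light_body below 0.1 N) or (linear speed of light_spacer above 0.6 m/s and contact force between the fingers and light_spacer below 0.1 N) or (linear speed of light_top above 0.6 m/s and contact force between the fingers and light_top below 0.1 N)).
It fails at once if another thing on the bench is shifted by more than 30 mm (distance of any of finished_light_mid, screwdriver_grip, tape_roll_mid, marker_mid, screw_tray_mid, box_cutter_mid, scanner_mid from where it was at the start of the episode above 0.03 m).
It also fails if it takes over 72 s, if anything falls off the work surface, if the arm or the gripper's body presses on something with over 40 N, if the wrist force passes 120 N, or if a joint passes its speed limit or range.

## Robot

A 6-joint arm with a two-finger parallel gripper is mounted at the origin on the work surface. World frame = base frame: x ahead of the robot, y to its left, z up, the work surface at z = 0. Lengths are in m, angles in degrees, forces in N, time in s.
With the tool pointing down it reaches from about 0.375 to 0.975 m from the base axis. Payload 3.8 kg.
Tool frame: the origin (TCP) lies at the very end of the fingers, on their centre line; the grasp point (between the pads) lies 19 mm behind it; z points along the fingers, y is the direction in which the jaws open and shut (so a half turn about z gives the same grasp; the last joint's range is limited). The gripper opens to 88 mm and grips with 3 to 60 N. Pads are 18 mm wide; open, the fingers measure 123 mm over their backs; the gripper's body (75 mm by 187 mm) begins 45 mm behind the grasp point.
Start: joints at [-67.661, 15.12, 91.902, -0, 72.978, -2.114], TCP at [0.279, -0.614, 0.239] pointing down, gripper open.
Joint ranges: [-150.88, 150.88], [-54.13, 125.18], [17.81, 147.31], [-75.09, 255.09], [0, 152.58], [-146.25, 146.25]. Speed limits (degrees/s): [147.25, 147.25, 180, 180, 180, 180].

## Interface

Orientations are given as a 3x3 rotation matrix whose columns are the frame's x, y, z axes.
In Python, from rig import r gives the robot as it stands.
- The arm moves only by the tool arm_command, never from a script. Its argument "plan" is one flat list of numbers, 6 for each row, row after row: the shift along the tool's x, y, z in cm, then the turn, a rotation vector about the tool's x, y, z in degrees. A call has 1 to 12 rows; each row shifts and turns the commanded pose from where the row before left it, along the tool's axes as they then stand; what a row does not reach is not made up. A row lasts 1/10 s, in which the tool goes at most 50 mm and 8.59 degrees, less where a joint would pass 70% of its speed; a pose out of reach is approached as far as the arm can. A call with a gripper value outside its range is refused whole. "fingers" is the gripper's target within -1 to 1 (fully open at 1, half-way at 0, shut at -1), set as the call begins (left out, the last holds). The fingers move at their own pace and stop on an object; the grip force is fixed at half the most. Time passes only in rows, so rows that do not move let the fingers close. It gives the time, the measured TCP pose, the force and the opening at its end, in the units of the state.
- r.get_state(): the state, without advancing time (a new reading comes with each control period).
- r.capture(name): name is "scene" or "side" or "wrist"; returns the picture (480x640x3 uint8, red, green, blue); there is no depth.
- r.calibration(name): a dict with "camera_matrix" (3x3 intrinsics, pixels), "origin" and "attitude" of the camera in the world. Camera axes: x right, y up, looking along -z (the intrinsics and any distortion apply to the point x, -y, -z); pixel columns grow to the right and rows downward; lengths in m; the calibration is good to about 2 mm. The wrist camera is an equidistant fisheye: a pixel r from the principal point sees the ray r / f radians off the axis. A picture is of the moment at which its call begins: read the wrist's pose just before it. calibration takes no time and is no camera call; for the wrist camera it gives the pose at the moment of the call.
- r.finish_job(): hands the job in, once; it reports no verdict.
Trained networks look in the newest picture that a camera, given by its name, has taken for a name from the list of things; names that differ only in an ending like _2 or _b are one class to them, and where a whole thing is asked for, a point or a joint stands for the part that bears it (a point fixed in the world has none). Each returns a list of dicts, best first, with "conf" (0 to 1); they miss things now and then, are a little off and sometimes report something else, mostly with a low value. They report only what shows in the picture. A call takes as long as a camera call. They do not tell look-alikes from the thing itself.
- r.boxes_of(camera, query): "xyz" ([x, y, z] in m, in world coordinates, good to about 4 mm: the middle of the surface that is visible of it).
The state is a dict: "time": time; "joints": joint angles; "qd": joint speeds; "effort": joint torques, N m; "tcp_pos": TCP position; "tool_rot": TCP orientation; "ft_force": force on the tool from outside, world axes, zero at the start; "moment": the same for the moment, N m; "width": opening from 0.0 (shut) to 1.0 (fully open).
Only numpy, scipy, OpenCV 4.12 (cv2) and the standard library are available. Lean on these libraries where they do the work, as an engineer would, in place of code of your own. Each camera call takes 0.05 s, during which the arm holds its last target. There are 200 camera calls.

## Working session

There is one attempt and no reset: what is moved stays moved. The work goes in short steps, Python scripts to look and compute and a tool call to move; the robot and the scene stay as the last step left them, time stands still between calls to the robot, and variables do not carry over. Pictures are saved under pics/ and viewed, about 8 in all and at most 12, crops included, and the job is handed in when it is done.

Besides the shell and the picture viewer there is one more tool, called after ">>>" as name(argument=value, ...) on one line, values as JSON. arm_command: Moves the arm, as the interface text tells. Its arguments: {"type":"object","properties":{"plan":{"type":"array"},"fingers":{"type":"number"}},"required":["plan"]}

```bash
mkdir -p pics; ls; python3 - <<'E'
from rig import r
import cv2,numpy as np
s=r.get_state();print(s['time'],s['tcp_pos'],np.round(s['tool_rot'],3),s['width'])
for c in ['scene','side']:
    im=r.capture(c);cv2.imwrite(f'pics/{c}0.png',im[:,:,::-1])
    k=r.calibration(c);print(c,k)
    for q in ['nest','nest_seat','body_center','spacer_center','top_center','light_body','light_spacer','light_top','finished_light_mid','tape_roll_mid','scanner_mid','screw_tray_mid','screwdriver_grip','marker_mid','box_cutter_mid']:
        print(q,[(np.round(d['xyz'],3).tolist(),round(d['conf'],2)) for d in r.boxes_of(c,q)[:4]])
E
```

```text
pics
0.0 [ 0.27915498 -0.61380427  0.23739647] [[ 0.91   0.414 -0.001]
 [ 0.414 -0.91   0.002]
 [ 0.    -0.002 -1.   ]] 1.0001248883217608
scene {'camera_matrix': array([[459.16807171,   0.        , 320.45042144],
       [  0.        , 459.16807171, 238.79343424],
       [  0.        ,   0.        ,   1.        ]]), 'origin': array([ 1.19426565, -0.25289319,  0.71150446]), 'attitude': array([[ 0.30985519, -0.67512146,  0.66947799],
       [ 0.95073646,  0.2270312 , -0.21108535],
       [-0.00948414,  0.70190302,  0.71220938]])}
nest [([0.354, 0.148, 0.018], 0.86), ([0.471, -0.069, 0.018], 0.68)]
nest_seat [([0.471, -0.072, 0.016], 0.95), ([0.352, 0.147, 0.017], 0.57), ([0.764, 0.287, 0.06], 0.34)]
body_center [([0.335, -0.248, 0.026], 0.88), ([0.465, -0.309, 0.024], 0.56)]
spacer_center [([0.67, -0.02, 0.014], 0.64)]
top_center [([0.43, 0.299, 0.012], 0.93)]
light_body [([0.466, -0.31, 0.028], 0.59), ([0.336, -0.249, 0.025], 0.55)]
light_spacer [([0.666, -0.019, 0.011], 0.95)]
light_top [([0.431, 0.3, 0.013], 0.59), ([0.664, -0.021, 0.009], 0.26)]
finished_light_mid [([0.762, 0.287, 
[... 938 characters left out ...]
.024], 0.22)]
body_center [([0.328, -0.242, 0.023], 0.9), ([0.457, -0.294, 0.028], 0.8), ([0.64, 0.328, 0.008], 0.27)]
spacer_center [([0.664, -0.017, 0.014], 0.86)]
top_center [([0.429, 0.297, 0.011], 0.8), ([0.453, -0.294, 0.025], 0.71)]
light_body [([0.451, -0.292, 0.024], 0.94), ([0.331, -0.244, 0.025], 0.74)]
light_spacer []
light_top [([0.432, 0.294, 0.013], 0.56)]
finished_light_mid [([0.735, 0.324, 0.06], 0.69)]
tape_roll_mid [([0.752, -0.226, 0.037], 0.79)]
scanner_mid [([0.586, -0.393, 0.036], 0.74), ([0.644, 0.327, 0.008], 0.58)]
screw_tray_mid [([0.64, 0.33, 0.009], 0.79)]
screwdriver_grip []
marker_mid [([0.596, 0.231, 0.016], 0.72)]
box_cutter_mid [([0.783, 0.055, 0.011], 0.6)]
```

View pics/scene0.png

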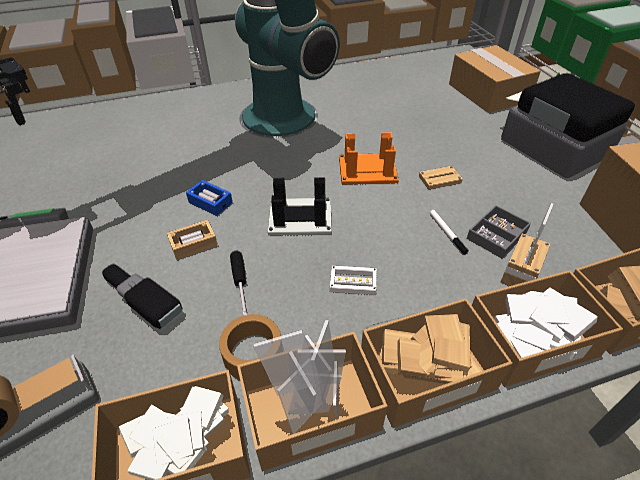

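View pics/side0.png

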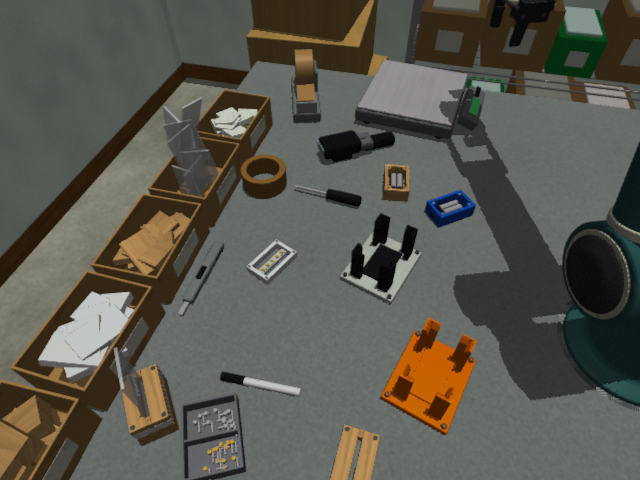

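The scene view shows the wooden body at px (192,240), the black nest at (300,208), the spacer at (354,278) and the top plate at (440,177). The blue tray and the orange nest are the look-alikes. The side view agrees. Next I'll rectify both views to get yaw angles.

```bash
cat > h.py <<'E'
from rig import r
import cv2,numpy as np
def project(cam,k,P):
    "world points (...,3) -> pixels (...,2)"
    K=k['camera_matrix'];p=(np.asarray(P,float)-k['origin'])@k['attitude']
    x,y,z=p[...,0],-p[...,1],-p[...,2]
    if cam=='wrist':
        rr=np.hypot(x,y)+1e-12;s=np.arctan2(rr,z)/rr
    else: s=1/z
    return np.stack([K[0,0]*x*s+K[0,2],K[1,1]*y*s+K[1,2]],-1)
def rectify(cam,im,k,c,z,half=.08,res=.0005):
    "top-down view at height z: column = +x, row = -y"
    n=int(2*half/res);a=(np.arange(n)+.5)*res-half
    X,Y=np.meshgrid(c[0]+a,c[1]-a)
    uv=project(cam,k,np.stack([X,Y,np.full_like(X,z)],-1)).astype(np.float32)
    return cv2.remap(im,uv[...,0],uv[...,1],cv2.INTER_LINEAR)
E
python3 - <<'E'
from h import *
k=r.calibration('wrist');s=r.get_state()
print(k['camera_matrix'],s['tool_rot'].T@(k['origin']-s['tcp_pos']),s['tool_rot'].T@k['attitude'])
O=[((.46,-.30),.032),((.46,-.06),.016),((.667,-.018),.016),((.43,.298),.014)]
rows=[]
for c in ['scene','side']:
    im=cv2.imread(f'pics/{c}0.png');k=r.calibration(c)
    rows.append(np.hstack([rectify(c,im,k,p,z,.08,.0008) for p,z in O]))
cv2.imwrite('pics/rect0.png',np.vstack(rows))
E
```

```text
[[371.64829954   0.         325.13716914]
 [  0.         371.64829954 236.28005342]
 [  0.           0.           1.        ]] [ 0.06728465 -0.0003039  -0.14509557] [[ 3.77834132e-04  9.63975107e-01  2.65992200e-01]
 [ 9.99999360e-01 -6.47944876e-04  9.27729615e-04]
 [ 1.06665654e-03  2.65991679e-01 -9.63974735e-01]]
```

View pics/rect0.png

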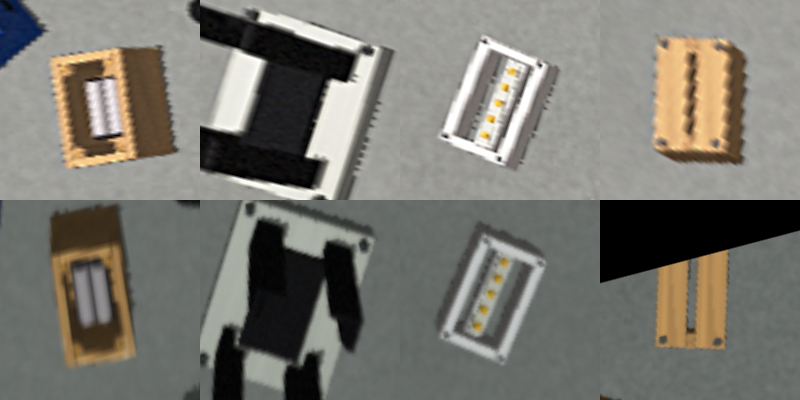

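The rectified views give rough yaws of about +7° for the body, −22° for the nest, −24° for the spacer and 0° for the top plate. I'm moving over the body for a closer look.

>>> arm_command(plan=[3.6, -2.6, 0.4, 0, 0, 0, 3.6, -2.6, 0.4, 0, 0, 0, 3.6, -2.6, 0.4, 0, 0, 0, 3.6, -2.6, 0.4, 0, 0, 0, 3.6, -2.6, 0.4, 0, 0, 0, 3.6, -2.6, 0.4, 0, 0, 0, 3.6, -2.6, 0.4, 0, 0, 0, 3.6, -2.5, 0.4, 0, 0, 0, 0, 0, 0, 0, 0, -8, 0, 0, 0, 0, 0, -8, 0, 0, 0, 0, 0, -8, 0, 0, 0, 0, 0, -8], fingers=1)

```text
time: 2.8
tcp_pos: [0.4561, -0.3065, 0.2069]
tool_rot: [[0.547, 0.837, 0.0], [0.837, -0.547, -0.0], [-0.0, 0.0, -1.0]]
ft_force: [0.4, -0.2, -0.5]
width: 0.997
```

>>> arm_command(plan=[0, 0, 0, 0, 0, -8, 0, 0, 0, 0, 0, -8, 0, 0, 0, 0, 0, -8, 0, 0, 0, 0, 0, -8, 0, 0, 0, 0, 0, -8, 0, 0, 0, 0, 0, 0, 0, 0, 0, 0, 0, 0])

```text
time: 3.5
tcp_pos: [0.4559, -0.3068, 0.2068]
tool_rot: [[-0.109, 0.994, 0.0], [0.994, 0.109, -0.0], [-0.0, 0.0, -1.0]]
ft_force: [0.5, 0.3, 0.6]
width: 1.002
```

```bash
cat >> h.py <<'E'
def look(c,z,name,half=.08,res=.0005):
    k=r.calibration('wrist');im=r.capture('wrist')[:,:,::-1]
    a=rectify('wrist',im,k,c,z,half,res);np.save(f'pics/{name}.npy',a)
    return im,a
def rect(mask,c,half=.08,res=.0005):
    "largest blob -> centre, size, yaw of long axis from +y"
    n,l,st,_=cv2.connectedComponentsWithStats(mask.astype(np.uint8));i=1+np.argmax(st[1:,4])
    p=cv2.findContours((l==i).astype(np.uint8),cv2.RETR_EXTERNAL,cv2.CHAIN_APPROX_NONE)[0][0]
    b=cv2.boxPoints(cv2.minAreaRect(p));q=np.c_[c[0]-half+(b[:,0]+.5)*res,c[1]+half-(b[:,1]+.5)*res]
    e=q[1]-q[0],q[2]-q[1];L=max(e,key=np.linalg.norm);L=L*np.sign(L[1])
    return q.mean(0),sorted(map(np.linalg.norm,e)),np.degrees(np.arctan2(-L[0],L[1]))
E
python3 - <<'E'
from h import *
s=r.get_state();print(s['time'],s['tcp_pos'],np.round(s['tool_rot'],3))
im,a=look((.455,-.303),.032,'b1')
cv2.imwrite('pics/b1.png',np.hstack([cv2.resize(im,(480,360)),cv2.resize(a,(320,320))[:,:] if 0 else cv2.copyMakeBorder(a,40,0,0,0,cv2.BORDER_CONSTANT)]))
E
```

```text
3.5 [ 0.45593567 -0.3068041   0.20680897] [[-0.109  0.994  0.   ]
 [ 0.994  0.109 -0.   ]
 [-0.     0.    -1.   ]]
```

View pics/b1.png

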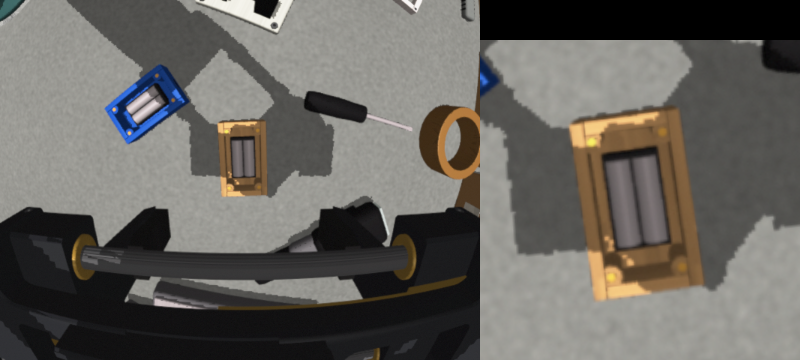

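The wrist view shows the wooden body centred at rectified px (640,205), with blue tray and screwdriver clear of it. I'll segment it for an exact pose.

```bash
python3 - <<'E'
from h import *
a=np.load('pics/b1.npy');hsv=cv2.cvtColor(a,cv2.COLOR_BGR2HSV)
m=(hsv[...,0]>8)&(hsv[...,0]<28)&(hsv[...,1]>90)
print(rect(m,(.455,-.303)), r.calibration('wrist')['origin'])
E
```

```text
(array([ 0.45337218, -0.30455717], dtype=float32), [np.float32(0.055831537), np.float32(0.09106858)], np.float32(8.604469)) [ 0.44757102 -0.23914557  0.35189602]
```

>>> arm_command(plan=[0.2, -0.23, 0, 0, 0, -2.3, 0, 0, 3, 0, 0, 0, 0, 0, 3, 0, 0, 0, 0, 0, 3, 0, 0, 0, 0, 0, 3, 0, 0, 0, 0, 0, 3, 0, 0, 0, 0, 0, 2, 0, 0, 0, 0, 0, 1.7, 0, 0, 0, 0, 0, 1.08, 0, 0, 0, 0, 0, 0, 0, 0, 0, 0, 0, 0, 0, 0, 0])

```text
time: 4.65
tcp_pos: [0.4537, -0.3053, 0.0093]
tool_rot: [[-0.151, 0.988, 0.0], [0.988, 0.151, -0.0], [-0.0, 0.0, -1.0]]
ft_force: [0.8, -0.2, 0.1]
width: 1.001
```

>>> arm_command(plan=[0, 0, 0, 0, 0, 0, 0, 0, 0, 0, 0, 0, 0, 0, 0, 0, 0, 0, 0, 0, 0, 0, 0, 0, 0, 0, 0, 0, 0, 0, 0, 0, 0, 0, 0, 0, 0, 0, 0, 0, 0, 0, 0, 0, 0, 0, 0, 0], fingers=-1)

```text
time: 5.45
tcp_pos: [0.4537, -0.3052, 0.0094]
tool_rot: [[-0.152, 0.988, 0.001], [0.988, 0.152, -0.0], [-0.0, 0.001, -1.0]]
ft_force: [-0.6, 1.2, 5.2]
width: 0.632
```

>>> arm_command(plan=[0, 0, -1, 0, 0, 0, 0, 0, -3, 0, 0, 0, 0, 0, -4, 0, 0, 0, 0, 0, -4, 0, 0, 0, 0, 0, -4, 0, 0, 0, 0, 0, -3, 0, 0, 0, 3.5, -0.5, 0, 0, 0, 0, 3.5, -0.5, 0, 0, 0, 0, 3.5, -0.5, 0, 0, 0, 0, 2.5, -0.5, 0, 0, 0, 0, 0, 0, 0, 0, 0, 6, 0, 0, 0, 0, 0, 6])

```text
time: 6.65
tcp_pos: [0.4129, -0.1785, 0.1987]
tool_rot: [[0.059, 0.998, -0.001], [0.998, -0.059, 0.0], [0.0, -0.001, -1.0]]
ft_force: [-0.4, -0.5, -1.1]
width: 0.636
```

>>> arm_command(plan=[0, 0, 0, 0, 0, 6, 0, 0, 0, 0, 0, 6, 0, 0, 0, 0, 0, 6, 0, 0, 0, 0, 0, 0, 0, 0, 0, 0, 0, 0, 0, 0, 0, 0, 0, 0])

```text
time: 7.25
tcp_pos: [0.4136, -0.1796, 0.1988]
tool_rot: [[0.361, 0.933, -0.0], [0.933, -0.361, 0.0], [0.0, -0.0, -1.0]]
ft_force: [0.1, 0.6, -2.0]
width: 0.64
```

```bash
python3 - <<'E'
from h import *
s=r.get_state();print(s['time'],s['tcp_pos'],np.round(s['tool_rot'],3),s['width'],s['ft_force'])
c=(.46,-.06)
im,a=look(c,.016,'n1',.1)
k=r.calibration('wrist');print(k['origin'])
cv2.imwrite('pics/n1_raw.png',im)
a2=rectify('wrist',im,k,c,.012,.1)
cv2.imwrite('pics/n1.png',np.hstack([cv2.resize(im,(400,300)),np.zeros((300,0,3),np.uint8)]) if 0 else np.hstack([a,a2]))
E
```

```text
7.25 [ 0.41363037 -0.17955363  0.19882281] [[ 0.361  0.933 -0.   ]
 [ 0.933 -0.361  0.   ]
 [ 0.    -0.    -1.   ]] 0.6396527360351641 [ 0.05310686  0.57405156 -2.03404067]
[ 0.43744538 -0.11613198  0.34394109]
```

View pics/n1.png

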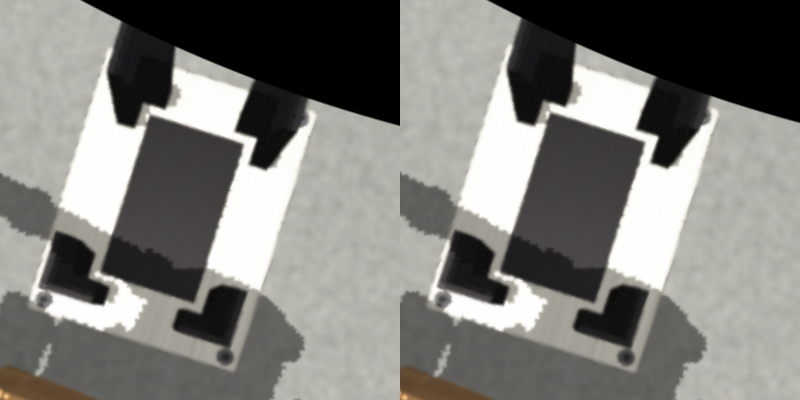

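```bash
python3 - <<'E'
from h import *
a=np.load('pics/n1.npy');c=(.46,-.06)
g=cv2.cvtColor(a,cv2.COLOR_BGR2GRAY)
for lo,hi in [(28,100),(33,110),(24,90)]:
    m=(g>lo)&(g<hi);m[:100]=0;m[320:]=0;m[:,:90]=0;m[:,260:]=0
    m=cv2.morphologyEx(m.astype(np.uint8),cv2.MORPH_OPEN,np.ones((7,7)))
    print(rect(m,c,.1))
im=cv2.imread('pics/n1_raw.png')
# plate edges at z=.012: gradient along nest axes using candidate yaw
k=r.calibration('wrist');b=rectify('wrist',im,k,c,.012,.1);gb=cv2.GaussianBlur(cv2.cvtColor(b,cv2.COLOR_BGR2GRAY),(3,3),0).astype(float)
q,_,yaw=rect(m,c,.1);t=np.radians(yaw);R=np.array([[np.cos(t),-np.sin(t)],[np.sin(t),np.cos(t)]])
def samp(x,y):
    P=q+np.stack([x,y],-1)@R.T
    u=((P[...,0]-c[0]+.1)/.0005-.5).astype(np.float32);v=((c[1]+.1-P[...,1])/.0005-.5).astype(np.float32)
    return cv2.remap(gb.astype(np.float32),u,v,1)
d=np.arange(.044,.066,.0005)
for y0 in (-.03,-.01,.0,.01,.02,.03):
  for sg in(-1,1):
    p=samp(*np.broadcast_arrays(sg*d,np.float64(y0)))[:,0];i=np.argmin(np.diff(p));print('x',y0,sg,round(d[i]+.00025,4),round(np.diff(p)[i]))
d=np.arange(.06,.08,.0005)
for x0 in (-.03,-.02,-.01,.02,.03):
    p=samp(*np.broadcast_arrays(np.float64(x0),-d))[:,0];i=np.argmin(np.diff(p));print('y-',x0,round(d[i]+.00025,4),round(np.diff(p)[i]))
E
```

```text
(array([ 0.44611922, -0.06466772], dtype=float32), [np.float32(0.04957562), np.float32(0.0832048)], np.float32(-17.631792))
(array([ 0.44812974, -0.05857839], dtype=float32), [np.float32(0.049149096), np.float32(0.07054388)], np.float32(-17.102736))
(array([ 0.44604975, -0.06462947], dtype=float32), [np.float32(0.049443867), np.float32(0.082882896)], np.float32(-17.65012))
x -0.03 -1 0.0553 -11
x -0.03 1 0.0553 -12
x -0.01 -1 0.0553 -17
x -0.01 1 0.0553 -20
x 0.0 -1 0.0553 -22
x 0.0 1 0.0553 -16
x 0.01 -1 0.0553 -21
x 0.01 1 0.0553 -20
x 0.02 -1 0.0553 -19
x 0.02 1 0.0553 -23
x 0.03 -1 0.0558 -18
x 0.03 1 0.0558 -18
y- -0.03 0.0678 -31
y- -0.02 0.0682 -38
y- -0.01 0.0652 -19
y- 0.02 0.0688 -13
y- 0.03 0.0688 -14
```

>>> arm_command(plan=[3.0, -0.28, 0, 0, 0, 0, 3.0, -0.28, 0, 0, 0, 0, 3.0, -0.28, 0, 0, 0, 0, 2.9, -0.26, 0, 0, 0, 0, 0, 0, 0, 0, 0, -3.5, 0, 0, 3, 0, 0, 0, 0, 0, 3, 0, 0, 0, 0, 0, 2, 0, 0, 0, 0, 0, 0, 0, 0, 0, 0, 0, 0, 0, 0, 0, 0, 0, 0, 0, 0, 0])

```text
time: 8.4
tcp_pos: [0.4479, -0.065, 0.1204]
tool_rot: [[0.305, 0.952, 0.002], [0.952, -0.305, -0.0], [0.0, 0.002, -1.0]]
ft_force: [0.8, 0.4, -0.9]
width: 0.633
```

```bash
python3 - <<'E'
from h import *
s=r.get_state();print(s['time'],s['tcp_pos'],np.round(s['tool_rot'],4),s['width'],s['ft_force'])
z=s['tcp_pos'][2]
k=r.calibration('wrist');im=r.capture('wrist')[:,:,::-1];cv2.imwrite('pics/w2.png',im)
o=[]
for c in('scene','side'):
    kk=r.calibration(c);i=r.capture(c)[:,:,::-1];cv2.imwrite(f'pics/{c}2.png',i)
    u=project(c,kk,[.446,-.064,.1]).astype(int);o.append(cv2.resize(i[u[1]-50:u[1]+50,u[0]-55:u[0]+55],(330,300),interpolation=2))
cv2.imwrite('pics/m2.png',np.vstack([np.hstack(o),]) if 0 else np.hstack([cv2.resize(im,(400,300)),o[0][:,65:265],o[1][:,65:265]]))
E
```

```text
8.4 [ 0.44793214 -0.06501498  0.12039788] [[ 3.046e-01  9.525e-01  2.400e-03]
 [ 9.525e-01 -3.046e-01 -5.000e-04]
 [ 3.000e-04  2.500e-03 -1.000e+00]] 0.6334051404177697 [ 0.81872032  0.44343477 -0.85958621]
```

View pics/m2.png

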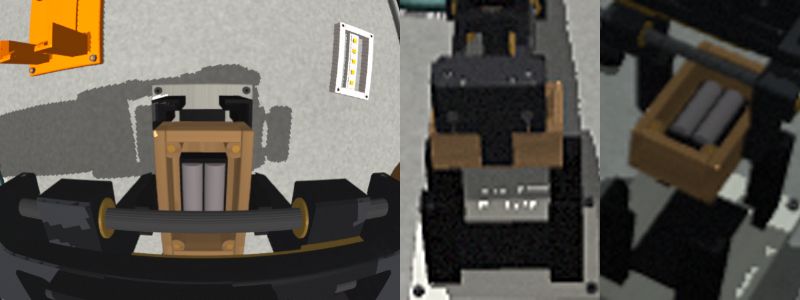

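The wrist view shows the body at px 157–251, between guides at 152–252, centred to about 1 mm. I'll correct y by −1.6 mm and enter the lead-in.

>>> arm_command(plan=[0, -0.16, 0, 0, 0, -0.2, 0, 0, 1, 0, 0, 0, 0, 0, 1, 0, 0, 0, 0, 0, 1, 0, 0, 0, 0, 0, 0.5, 0, 0, 0, 0, 0, 0, 0, 0, 0])

```text
time: 9.15
tcp_pos: [0.4453, -0.0643, 0.083]
tool_rot: [[0.301, 0.954, -0.0], [0.954, -0.301, -0.0], [-0.0, -0.0, -1.0]]
ft_force: [1.5, 0.1, -2.4]
width: 0.634
```

>>> arm_command(plan=[0, 0, 0, 0, 0, 0, 0, 0, 0, 0, 0, 0])

```text
time: 9.35
tcp_pos: [0.4453, -0.0643, 0.0839]
tool_rot: [[0.302, 0.953, 0.0], [0.953, -0.302, 0.0], [0.0, 0.0, -1.0]]
ft_force: [2.1, -0.9, -2.3]
width: 0.635
```

>>> arm_command(plan=[0, 0.07, 0, 0, 0, 0, 0, 0, 1, 0, 0, 0, 0, 0, 1, 0, 0, 0, 0, 0, 1, 0, 0, 0, 0, 0, 1, 0, 0, 0, 0, 0, 0.8, 0, 0, 0, 0, 0, 0.5, 0, 0, 0, 0, 0, 0.3, 0, 0, 0, 0, 0, 0, 0, 0, 0, 0, 0, 0, 0, 0, 0])

```text
time: 10.35
tcp_pos: [0.4458, -0.0644, 0.028]
tool_rot: [[0.302, 0.953, -0.0], [0.953, -0.302, 0.0], [0.0, -0.0, -1.0]]
ft_force: [-0.3, -0.3, -0.7]
width: 0.63
```

Contact-free so far. I'll go down the last few millimetres.

>>> arm_command(plan=[0, 0, 0.15, 0, 0, 0, 0, 0, 0.15, 0, 0, 0, 0, 0, 0, 0, 0, 0, 0, 0, 0, 0, 0, 0])

```text
time: 10.75
tcp_pos: [0.4462, -0.0645, 0.0254]
tool_rot: [[0.301, 0.953, 0.001], [0.953, -0.301, -0.0], [0.0, 0.001, -1.0]]
ft_force: [-0.9, -0.6, 3.2]
width: 0.632
```

>>> arm_command(plan=[0, 0, 0.06, 0, 0, 0, 0, 0, 0, 0, 0, 0])

```text
time: 10.95
tcp_pos: [0.4462, -0.0645, 0.0254]
tool_rot: [[0.301, 0.953, 0.0], [0.953, -0.301, -0.0], [0.0, 0.0, -1.0]]
ft_force: [-4.3, 1.2, 10.8]
width: 0.637
```

>>> arm_command(plan=[0, 0, 0, 0, 0, 0, 0, 0, 0, 0, 0, 0, 0, 0, 0, 0, 0, 0, 0, 0, 0, 0, 0, 0, 0, 0, 0, 0, 0, 0, 0, 0, 0, 0, 0, 0, 0, 0, 0, 0, 0, 0], fingers=1)

```text
time: 11.65
tcp_pos: [0.4458, -0.0644, 0.0243]
tool_rot: [[0.302, 0.953, -0.0], [0.953, -0.302, 0.0], [0.0, -0.0, -1.0]]
ft_force: [-0.8, -0.2, -0.1]
width: 0.996
```

>>> arm_command(plan=[0, 0, -1, 0, 0, 0, 0, 0, -2, 0, 0, 0, 0, 0, -3, 0, 0, 0, 0, 0, -4, 0, 0, 0, 0, 0, -4, 0, 0, 0, 0, 0, -3, 0, 0, 0, 0, 0, 0, 0, 0, 0])

```text
time: 12.35
tcp_pos: [0.4495, -0.0651, 0.2005]
tool_rot: [[0.301, 0.953, 0.011], [0.953, -0.301, -0.002], [0.001, 0.011, -1.0]]
ft_force: [0.6, 0.2, -0.9]
width: 1.002
```

```bash
python3 - <<'E'
from h import *
s=r.get_state();print(s['time'],s['tcp_pos'],np.round(s['tool_rot'],4))
c=(.4463,-.0643)
im,a=look(c,.048,'n3',.08);cv2.imwrite('pics/n3_raw.png',im);np.save('pics/n3_k.npy',r.calibration('wrist'),allow_pickle=True)
hsv=cv2.cvtColor(a,cv2.COLOR_BGR2HSV)
m=(hsv[...,0]>8)&(hsv[...,0]<28)&(hsv[...,1]>90)
print(rect(m,c),r.calibration('wrist')['origin'])
cv2.imwrite('pics/n3.png',np.hstack([cv2.resize(im,(427,320)),a]))
E
```

```text
12.35 [ 0.44946058 -0.06513149  0.20054037] [[ 0.3014  0.9534  0.0108]
 [ 0.9535 -0.3014 -0.0021]
 [ 0.0012  0.0109 -0.9999]]
(array([ 0.4451289 , -0.06451367], dtype=float32), [np.float32(0.05832198), np.float32(0.09308056)], np.float32(-17.607615)) [4.66561556e-01 2.40813881e-04 3.42917280e-01]
```

View pics/n3.png

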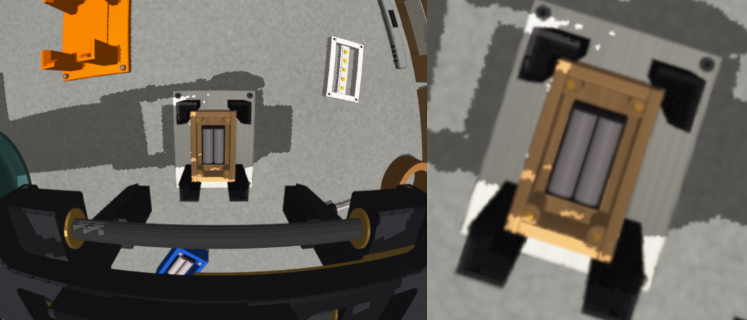

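The wrist view shows the body seated in the nest, centred at rectified px (583,160) and square at −17.6°, matching the nest. Going over the spacer.

>>> arm_command(plan=[1.83, 3.23, 0, 0, 0, 0, 1.83, 3.23, 0, 0, 0, 0, 1.83, 3.23, 0, 0, 0, 0, 1.83, 3.23, 0, 0, 0, 0, 1.83, 3.23, 0, 0, 0, 0, 1.83, 3.23, 0, 0, 0, 0, 0, 0, 0, 0, 0, 6.5, 0, 0, 0, 0, 0, 0, 0, 0, 0, 0, 0, 0, 0, 0, 0, 0, 0, 0])

```text
time: 13.4
tcp_pos: [0.6626, -0.0183, 0.1936]
tool_rot: [[0.406, 0.914, -0.002], [0.914, -0.406, 0.0], [-0.001, -0.001, -1.0]]
ft_force: [0.2, 0.2, 0.1]
width: 1.0
```

```bash
python3 - <<'E'
from h import *
s=r.get_state();print(s['time'],s['tcp_pos'],np.round(s['tool_rot'],4))
c=(.665,-.019)
im,a=look(c,.016,'s1')
hsv=cv2.cvtColor(a,cv2.COLOR_BGR2HSV);print(hsv[10,10],hsv[160,160],a.reshape(-1,3).max(0))
g=hsv[...,2]
for t in (170,190,210):
    print(t,rect(cv2.morphologyEx((g>t).astype(np.uint8),cv2.MORPH_OPEN,np.ones((5,5))),c))
print(r.calibration('wrist')['origin'])
cv2.imwrite('pics/s1.png',np.hstack([cv2.resize(im,(427,320)),a]))
E
```

```text
13.4 [ 0.66259588 -0.01832321  0.19359297] [[ 4.061e-01  9.138e-01 -1.500e-03]
 [ 9.138e-01 -4.061e-01  1.000e-04]
 [-6.000e-04 -1.400e-03 -1.000e+00]]
[30  9 81] [ 21  27 151] [248 249 251]
170 (array([ 0.6539628 , -0.05850752], dtype=float32), [np.float32(0.009823415), np.float32(0.0373164)], np.float32(67.75101))
190 (array([ 0.6310724 , -0.02697184], dtype=float32), [np.float32(0.007725236), np.float32(0.020759337)], np.float32(-23.749428))
210 (array([ 0.6310489 , -0.02707733], dtype=float32), [np.float32(0.0072089587), np.float32(0.02005308)], np.float32(-23.962463))
[0.6897274  0.04380492 0.33910366]
```

View pics/s1.png

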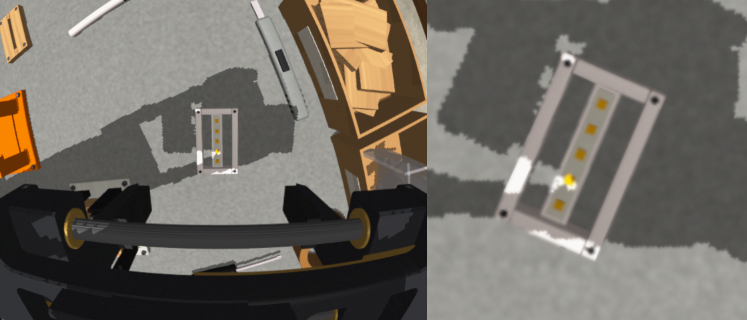

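The spacer is at rectified px (580,156) with its long axis tilted right, half in shadow. I'll fit its outline to the edges.

```bash
cat >> h.py <<'E'
def fit(a,c,guess,rects,half=.08,res=.0005):
    "pose (x,y,yaw deg,scale) of nested rectangles on strong edges (distance transform)"
    from scipy.optimize import minimize
    g=cv2.cvtColor(a,cv2.COLOR_BGR2GRAY);e=cv2.Canny(g,40,100)
    D=cv2.distanceTransform(255-e,cv2.DIST_L2,5);D=np.minimum(D,6)
    t=np.linspace(-.42,.42,60);P=[]
    for w,h in rects: P+=[np.c_[t*w,t*0+s*h/2] for s in(-1,1)]+[np.c_[t*0+s*w/2,t*h] for s in(-1,1)]
    P=np.vstack(P)
    def cost(p):
        th=np.radians(p[2]);R=np.array([[np.cos(th),-np.sin(th)],[np.sin(th),np.cos(th)]])
        q=p[3]/100*P@R.T+np.array(p[:2])/1000
        u=((q[:,0]-c[0]+half)/res-.5).astype(np.float32);v=((c[1]+half-q[:,1])/res-.5).astype(np.float32)
        return cv2.remap(D,u,v,1).mean()
    best=None
    for dx in(-3,0,3):
     for dy in(-3,0,3):
      for dw in(-2,0,2):
        o=minimize(cost,[guess[0]*1e3+dx,guess[1]*1e3+dy,guess[2]+dw,100],method='Nelder-Mead',options=dict(initial_simplex=None,maxiter=400))
        if best is None or o.fun<best.fun: best=o
    return np.round(best.x,2),round(best.fun,3)
E
python3 - <<'E'
from h import *
c=(.665,-.019);a=np.load('pics/s1.npy')
x0=(c[0]-.08+.0005*154.5,c[1]+.08-.0005*156.5);print(x0)
print(fit(a,c,(*x0,-24),[(.056,.09)]))
print(fit(a,c,(*x0,-24),[(.056,.09),(.040,.074)]))
E
```

```text
(0.6622500000000001, -0.01725)
(array([661.17, -17.28, -23.49,  99.1 ]), np.float64(0.742))
(array([661.2 , -17.46, -23.16,  99.69]), np.float64(0.876))
```

>>> arm_command(plan=[0, -0.17, 0, 0, 0, -0.6, 0, 0, 3, 0, 0, 0, 0, 0, 3, 0, 0, 0, 0, 0, 3, 0, 0, 0, 0, 0, 3, 0, 0, 0, 0, 0, 2.5, 0, 0, 0, 0, 0, 2, 0, 0, 0, 0, 0, 1.2, 0, 0, 0, 0, 0, 0.8, 0, 0, 0, 0, 0, 0, 0, 0, 0, 0, 0, 0, 0, 0, 0, 0, 0, 0, 0, 0, 0])

```text
time: 14.65
tcp_pos: [0.6633, -0.0176, 0.0108]
tool_rot: [[0.398, 0.917, 0.002], [0.917, -0.398, -0.0], [0.001, 0.002, -1.0]]
ft_force: [0.4, -0.0, -0.6]
width: 0.997
```

>>> arm_command(plan=[-0.08, -0.15, 0.4, 0, 0, 0, 0, 0, 0.4, 0, 0, 0, 0, 0, 0, 0, 0, 0])

```text
time: 14.95
tcp_pos: [0.6598, -0.0176, 0.0007]
tool_rot: [[0.398, 0.917, -0.001], [0.917, -0.398, 0.0], [-0.0, -0.001, -1.0]]
ft_force: [-0.3, 0.5, 0.1]
width: 0.999
```

>>> arm_command(plan=[0, 0, 0, 0, 0, 0, 0, 0, 0, 0, 0, 0, 0, 0, 0, 0, 0, 0, 0, 0, 0, 0, 0, 0, 0, 0, 0, 0, 0, 0, 0, 0, 0, 0, 0, 0, 0, 0, 0, 0, 0, 0, 0, 0, 0, 0, 0, 0], fingers=-1)

```text
time: 15.75
tcp_pos: [0.6607, -0.0177, 0.0014]
tool_rot: [[0.398, 0.917, 0.0], [0.917, -0.398, -0.0], [0.0, 0.0, -1.0]]
ft_force: [0.9, -0.0, 0.8]
width: 0.63
```

>>> arm_command(plan=[0, 0, -1, 0, 0, 0, 0, 0, -2, 0, 0, 0, 0, 0, -3, 0, 0, 0, 0, 0, -3, 0, 0, 0, 0, 0, -3, 0, 0, 0, 0, 0, -2, 0, 0, 0, 0, 0, -1, 0, 0, 0, 0, 0, 0, 0, 0, -5.9, 0, 0, 0, 0, 0, 0])

```text
time: 16.65
tcp_pos: [0.6602, -0.0176, 0.1515]
tool_rot: [[0.301, 0.954, -0.0], [0.954, -0.301, 0.0], [0.0, -0.0, -1.0]]
ft_force: [0.7, -0.2, -1.1]
width: 0.631
```

>>> arm_command(plan=[-1.36, -2.38, 0, 0, 0, 0, -1.36, -2.38, 0, 0, 0, 0, -1.36, -2.38, 0, 0, 0, 0, -1.36, -2.38, 0, 0, 0, 0, -1.36, -2.38, 0, 0, 0, 0, -1.36, -2.38, 0, 0, 0, 0, -1.36, -2.38, 0, 0, 0, 0, -1.36, -2.38, 0, 0, 0, 0, 0, 0, 0, 0, 0, 0, 0, 0, 0, 0, 0, 0, 0, 0, 0, 0, 0, 0, 0, 0, 0, 0, 0, 0])

```text
time: 17.85
tcp_pos: [0.4471, -0.0639, 0.1514]
tool_rot: [[0.302, 0.953, 0.0], [0.953, -0.302, 0.0], [0.0, 0.0, -1.0]]
ft_force: [0.5, -0.1, -0.2]
width: 0.63
```

>>> arm_command(plan=[0, 0, 1.5, 0, 0, 0, 0, 0, 1.5, 0, 0, 0, 0, 0, 1.5, 0, 0, 0, 0, 0, 1, 0, 0, 0, 0, 0, 0, 0, 0, 0, 0, 0, 0, 0, 0, 0, 0, 0, 0, 0, 0, 0])

```text
time: 18.55
tcp_pos: [0.447, -0.0641, 0.0971]
tool_rot: [[0.301, 0.953, 0.001], [0.953, -0.301, -0.0], [0.0, 0.001, -1.0]]
ft_force: [0.7, -0.7, -1.0]
width: 0.629
```

```bash
python3 - <<'E'
from h import *
s=r.get_state();print(s['time'],s['tcp_pos'],np.round(s['tool_rot'],4),s['width'],s['ft_force'])
p=s['tcp_pos'];c=(p[0],p[1])
im,a=look(c,p[2]-.0014+.016,'s2')
th=np.degrees(np.arctan2(s['tool_rot'][1,0],s['tool_rot'][0,0]))-90
cv2.imwrite('pics/s2.png',np.hstack([cv2.resize(im,(427,320)),a]))
E
```

```text
18.55 [ 0.44697447 -0.06405872  0.09706085] [[ 3.014e-01  9.535e-01  1.300e-03]
 [ 9.535e-01 -3.014e-01 -2.000e-04]
 [ 2.000e-04  1.300e-03 -1.000e+00]] 0.6288159884554586 [ 0.74121954 -0.71089136 -0.97243096]
```

View pics/s2.png

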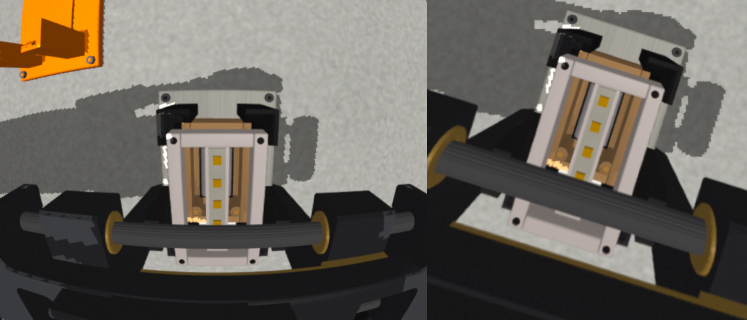

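The wrist view shows the spacer held flat at px 169–266, centred between the nest's screws at 165 and 269, with the body below it. Lowering.

>>> arm_command(plan=[-0.04, -0.08, 0, 0, 0, 0, 0, 0, 0.8, 0, 0, 0, 0, 0, 0.8, 0, 0, 0, 0, 0, 0.8, 0, 0, 0, 0, 0, 0.8, 0, 0, 0, 0, 0, 0.8, 0, 0, 0, 0, 0, 0.4, 0, 0, 0, 0, 0, 0, 0, 0, 0, 0, 0, 0, 0, 0, 0])

```text
time: 19.5
tcp_pos: [0.4453, -0.0641, 0.0522]
tool_rot: [[0.301, 0.953, -0.0], [0.953, -0.301, 0.0], [-0.0, -0.0, -1.0]]
ft_force: [0.8, -0.4, -2.0]
width: 0.632
```

>>> arm_command(plan=[0, 0.03, 0.15, 0, 0, 0, 0, 0, 0.1, 0, 0, 0, 0, 0, 0, 0, 0, 0, 0, 0, 0, 0, 0, 0])

```text
time: 19.9
tcp_pos: [0.4453, -0.0641, 0.0498]
tool_rot: [[0.301, 0.953, -0.001], [0.953, -0.301, 0.0], [-0.0, -0.001, -1.0]]
ft_force: [-0.1, -0.9, -0.5]
width: 0.628
```

>>> arm_command(plan=[0, 0, 0.06, 0, 0, 0, 0, 0, 0.06, 0, 0, 0, 0, 0, 0, 0, 0, 0])

```text
time: 20.2
tcp_pos: [0.4455, -0.0642, 0.0493]
tool_rot: [[0.301, 0.954, -0.001], [0.954, -0.301, 0.0], [-0.0, -0.001, -1.0]]
ft_force: [-2.4, 0.7, 7.0]
width: 0.631
```

>>> arm_command(plan=[0, 0, 0, 0, 0, 0, 0, 0, 0, 0, 0, 0, 0, 0, 0, 0, 0, 0, 0, 0, 0, 0, 0, 0, 0, 0, 0, 0, 0, 0, 0, 0, 0, 0, 0, 0, 0, 0, 0, 0, 0, 0], fingers=1)

```text
time: 20.9
tcp_pos: [0.4455, -0.0642, 0.0486]
tool_rot: [[0.301, 0.953, -0.0], [0.953, -0.301, 0.0], [0.0, -0.0, -1.0]]
ft_force: [0.5, -0.7, 0.6]
width: 1.002
```

>>> arm_command(plan=[0, 0, -1, 0, 0, 0, 0, 0, -2, 0, 0, 0, 0, 0, -3, 0, 0, 0, 0, 0, -4, 0, 0, 0, 0, 0, -3, 0, 0, 0, 0, 0, -2, 0, 0, 0, 0, 0, 0, 0, 0, 0, 0, 0, 0, 0, 0, 0])

```text
time: 21.7
tcp_pos: [0.4456, -0.0642, 0.1989]
tool_rot: [[0.301, 0.953, 0.001], [0.953, -0.301, -0.0], [0.0, 0.001, -1.0]]
ft_force: [-0.4, 0.1, -0.1]
width: 1.002
```

```bash
python3 - <<'E'
from h import *
s=r.get_state();print(s['time'],s['tcp_pos'],np.round(s['tool_rot'],4))
c=(.4463,-.0643)
im,a=look(c,.064,'n4',.08);cv2.imwrite('pics/n4_raw.png',im)
print(fit(a,c,(*c,-17.6),[(.056,.09),(.04,.074)]),r.calibration('wrist')['origin'])
cv2.imwrite('pics/n4.png',np.hstack([cv2.resize(im,(427,320)),a]))
E
```

```text
21.7 [ 0.44561535 -0.0642107   0.1989031 ] [[ 3.015e-01  9.535e-01  1.100e-03]
 [ 9.535e-01 -3.015e-01 -2.000e-04]
 [ 1.000e-04  1.100e-03 -1.000e+00]]
(array([444.76, -63.09, -17.58,  99.93]), np.float64(1.056)) [0.46466922 0.00079948 0.34284511]
```

View pics/n4.png

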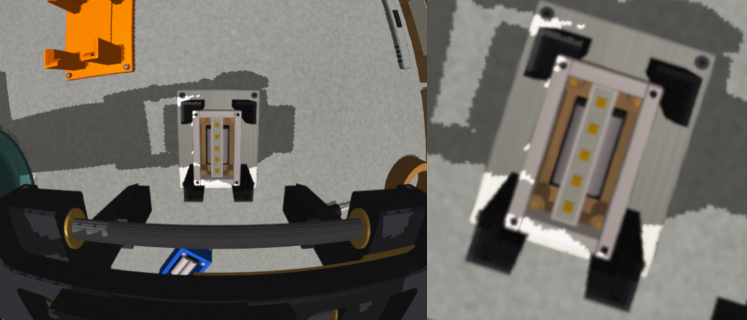

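The spacer is seated flat inside the guides at rectified px (583,157), yaw −17.6°. Going to the top plate.

>>> arm_command(plan=[3.4, -1.24, 0, 0, 0, 0, 3.4, -1.24, 0, 0, 0, 0, 3.4, -1.24, 0, 0, 0, 0, 3.4, -1.24, 0, 0, 0, 0, 3.4, -1.24, 0, 0, 0, 0, 3.4, -1.24, 0, 0, 0, 0, 3.4, -1.24, 0, 0, 0, 0, 3.4, -1.24, 0, 0, 0, 0, 3.4, -1.24, 0, 0, 0, 0, 3.4, -1.2, 0, 0, 0, 0, 0, 0, 0, 0, 0, -6, 0, 0, 0, 0, 0, -6])

```text
time: 22.95
tcp_pos: [0.4286, 0.2977, 0.1959]
tool_rot: [[0.09, 0.996, -0.004], [0.996, -0.09, -0.002], [-0.003, -0.004, -1.0]]
ft_force: [0.2, -0.7, -0.2]
width: 0.996
```

>>> arm_command(plan=[0, 0, 0, 0, 0, -5.6, 0, 0, 0, 0, 0, 0, 0, 0, 0, 0, 0, 0, 0, 0, 0, 0, 0, 0])

```text
time: 23.35
tcp_pos: [0.4298, 0.2968, 0.1977]
tool_rot: [[0.001, 1.0, -0.001], [1.0, -0.001, -0.001], [-0.001, -0.001, -1.0]]
ft_force: [0.8, -0.1, -1.3]
width: 1.001
```

```bash
python3 - <<'E'
from h import *
s=r.get_state();print(s['time'],s['tcp_pos'],np.round(s['tool_rot'],4))
c=(.4305,.298)
im,a=look(c,.014,'t1')
hsv=cv2.cvtColor(a,cv2.COLOR_BGR2HSV)
m=(hsv[...,0]>8)&(hsv[...,0]<28)&(hsv[...,1]>90)
print(rect(m,c),fit(a,c,(*c,0),[(.056,.09)]),r.calibration('wrist')['origin'])
cv2.imwrite('pics/t1.png',np.hstack([cv2.resize(im,(427,320)),a]))
E
```

```text
23.35 [0.4297748 0.2968436 0.1976773] [[ 9.0e-04  1.0e+00 -1.4e-03]
 [ 1.0e+00 -9.0e-04 -9.0e-04]
 [-9.0e-04 -1.4e-03 -1.0e+00]]
(array([0.42278296, 0.30457205], dtype=float32), [np.float32(0.05566596), np.float32(0.09012656)], np.float32(-1.7623982)) (array([425.98, 304.09,  -2.09,  98.95]), np.float64(2.87)) [0.42925629 0.36507991 0.34308309]
```

View pics/t1.png

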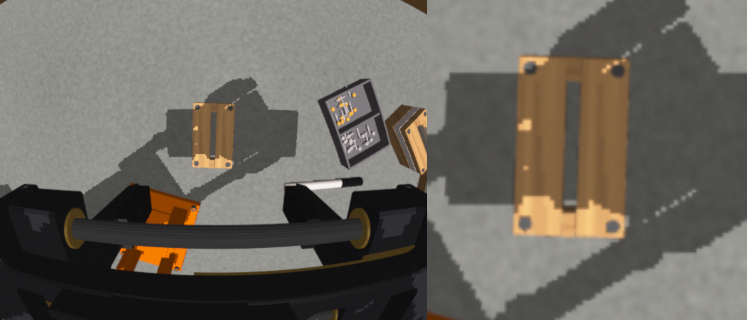

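The top plate is at rectified px (572,146). The segmented size of 55.7 × 90.1 mm matches, at (0.423, 0.305), yaw −1.8°. Descending.

>>> arm_command(plan=[0.78, -0.7, 0, 0, 0, 1.8, 0, 0, 3, 0, 0, 0, 0, 0, 3, 0, 0, 0, 0, 0, 3, 0, 0, 0, 0, 0, 3, 0, 0, 0, 0, 0, 2.5, 0, 0, 0, 0, 0, 2, 0, 0, 0, 0, 0, 1.2, 0, 0, 0, 0, 0, 0.8, 0, 0, 0, 0, 0, 0, 0, 0, 0, 0, 0, 0, 0, 0, 0, 0, 0, 0, 0, 0, 0])

```text
time: 24.6
tcp_pos: [0.4241, 0.3056, 0.0148]
tool_rot: [[0.031, 1.0, 0.002], [1.0, -0.031, 0.001], [0.001, 0.002, -1.0]]
ft_force: [0.4, 0.1, 0.3]
width: 0.995
```

>>> arm_command(plan=[-0.08, -0.08, 0.5, 0, 0, 0, 0, 0, 0.5, 0, 0, 0, 0, 0, 0.2, 0, 0, 0, 0, 0, 0, 0, 0, 0, 0, 0, 0, 0, 0, 0])

```text
time: 25.1
tcp_pos: [0.4223, 0.3042, 0.0015]
tool_rot: [[0.03, 1.0, -0.0], [1.0, -0.03, -0.0], [-0.0, -0.0, -1.0]]
ft_force: [-0.8, -0.8, -0.9]
width: 1.003
```

>>> arm_command(plan=[0, 0, 0, 0, 0, 0, 0, 0, 0, 0, 0, 0, 0, 0, 0, 0, 0, 0, 0, 0, 0, 0, 0, 0, 0, 0, 0, 0, 0, 0, 0, 0, 0, 0, 0, 0, 0, 0, 0, 0, 0, 0, 0, 0, 0, 0, 0, 0], fingers=-1)

```text
time: 25.9
tcp_pos: [0.4225, 0.3043, 0.0017]
tool_rot: [[0.03, 1.0, 0.0], [1.0, -0.03, 0.0], [0.0, 0.0, -1.0]]
ft_force: [0.6, -1.1, 0.9]
width: 0.633
```

>>> arm_command(plan=[0, 0, -1, 0, 0, 0, 0, 0, -2, 0, 0, 0, 0, 0, -3, 0, 0, 0, 0, 0, -3, 0, 0, 0, 0, 0, -3, 0, 0, 0, 0, 0, -2, 0, 0, 0, 0, 0, -2, 0, 0, 0, 0, 0, 0, 0, 0, 5.3, 0, 0, 0, 0, 0, 5.3, 0, 0, 0, 0, 0, 5.2, 0, 0, 0, 0, 0, 0])

```text
time: 27.0
tcp_pos: [0.4223, 0.3042, 0.1622]
tool_rot: [[0.302, 0.953, 0.0], [0.953, -0.302, 0.0], [0.0, 0.0, -1.0]]
ft_force: [-1.0, 0.5, 0.3]
width: 0.632
```

>>> arm_command(plan=[-3.44, 1.34, 0, 0, 0, 0, -3.44, 1.34, 0, 0, 0, 0, -3.44, 1.34, 0, 0, 0, 0, -3.44, 1.34, 0, 0, 0, 0, -3.44, 1.34, 0, 0, 0, 0, -3.44, 1.34, 0, 0, 0, 0, -3.44, 1.34, 0, 0, 0, 0, -3.44, 1.34, 0, 0, 0, 0, -3.44, 1.33, 0, 0, 0, 0, -3.44, 1.32, 0, 0, 0, 0, 0, 0, 0, 0, 0, 0, 0, 0, 0, 0, 0, 0])

```text
time: 28.2
tcp_pos: [0.446, -0.0645, 0.1618]
tool_rot: [[0.303, 0.953, -0.0], [0.953, -0.303, 0.001], [0.0, -0.0, -1.0]]
ft_force: [0.7, -0.3, -1.1]
width: 0.632
```

>>> arm_command(plan=[0, 0, 1.4, 0, 0, 0, 0, 0, 1.4, 0, 0, 0, 0, 0, 1.4, 0, 0, 0, 0, 0, 1, 0, 0, 0, 0, 0, 0.4, 0, 0, 0, 0, 0, 0, 0, 0, 0, 0, 0, 0, 0, 0, 0, 0, 0, 0, 0, 0, 0])

```text
time: 29.0
tcp_pos: [0.4468, -0.0641, 0.1062]
tool_rot: [[0.301, 0.954, 0.001], [0.954, -0.301, -0.0], [0.0, 0.001, -1.0]]
ft_force: [0.8, 0.1, -0.1]
width: 0.639
```

```bash
python3 - <<'E'
from h import *
s=r.get_state();print(s['time'],s['tcp_pos'],np.round(s['tool_rot'],4),s['width'],s['ft_force'])
p=s['tcp_pos'];c=(p[0],p[1])
im,a=look(c,p[2]-.0017+.014,'t2')
cv2.imwrite('pics/t2.png',np.hstack([cv2.resize(im,(427,320)),a]))
E
```

```text
29.0 [ 0.44676408 -0.06407757  0.10623418] [[ 3.013e-01  9.535e-01  1.300e-03]
 [ 9.535e-01 -3.013e-01 -2.000e-04]
 [ 1.000e-04  1.300e-03 -1.000e+00]] 0.6386894002613698 [ 0.82420593  0.06999354 -0.11712746]
```

View pics/t2.png

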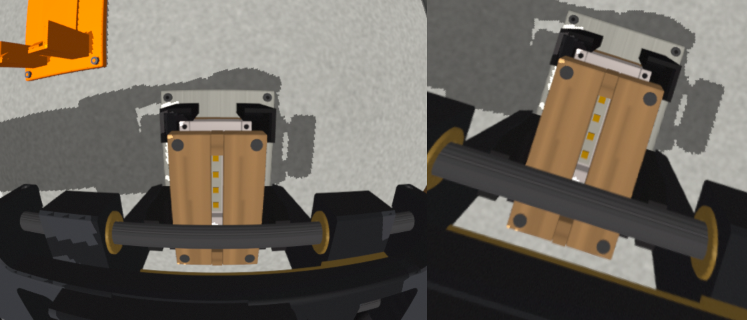

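The plate is held flat at px 167–267, centred on the nest. The spacer under it at 180–253 is undisturbed. Lowering.

>>> arm_command(plan=[-0.04, -0.05, 0, 0, 0, 0, 0, 0, 0.8, 0, 0, 0, 0, 0, 0.8, 0, 0, 0, 0, 0, 0.8, 0, 0, 0, 0, 0, 0.8, 0, 0, 0, 0, 0, 0.4, 0, 0, 0, 0, 0, 0, 0, 0, 0, 0, 0, 0, 0, 0, 0])

```text
time: 29.85
tcp_pos: [0.4453, -0.0642, 0.0694]
tool_rot: [[0.302, 0.953, -0.001], [0.953, -0.302, 0.0], [-0.0, -0.001, -1.0]]
ft_force: [0.2, -0.0, -0.6]
width: 0.632
```

>>> arm_command(plan=[0, 0, 0.15, 0, 0, 0, 0, 0, 0.1, 0, 0, 0, 0, 0, 0, 0, 0, 0, 0, 0, 0, 0, 0, 0])

```text
time: 30.25
tcp_pos: [0.4455, -0.0642, 0.0671]
tool_rot: [[0.301, 0.953, -0.0], [0.953, -0.301, 0.0], [-0.0, -0.0, -1.0]]
ft_force: [0.7, -0.3, -0.4]
width: 0.634
```

>>> arm_command(plan=[0, 0, 0.1, 0, 0, 0, 0, 0, 0.08, 0, 0, 0, 0, 0, 0, 0, 0, 0])

```text
time: 30.55
tcp_pos: [0.4456, -0.0643, 0.0657]
tool_rot: [[0.301, 0.953, 0.0], [0.953, -0.301, -0.0], [-0.0, 0.0, -1.0]]
ft_force: [-1.5, -0.0, 4.0]
width: 0.628
```

>>> arm_command(plan=[0, 0, 0.04, 0, 0, 0, 0, 0, 0, 0, 0, 0])

```text
time: 30.75
tcp_pos: [0.4457, -0.0643, 0.0657]
tool_rot: [[0.301, 0.953, -0.0], [0.953, -0.301, -0.0], [-0.0, -0.0, -1.0]]
ft_force: [-2.9, 1.3, 7.2]
width: 0.633
```

>>> arm_command(plan=[0, 0, 0, 0, 0, 0, 0, 0, 0, 0, 0, 0, 0, 0, 0, 0, 0, 0, 0, 0, 0, 0, 0, 0, 0, 0, 0, 0, 0, 0, 0, 0, 0, 0, 0, 0, 0, 0, 0, 0, 0, 0], fingers=1)

```text
time: 31.45
tcp_pos: [0.4456, -0.0643, 0.0649]
tool_rot: [[0.301, 0.953, 0.0], [0.953, -0.301, 0.0], [0.0, -0.0, -1.0]]
ft_force: [0.8, -0.1, -0.4]
width: 0.997
```

>>> arm_command(plan=[0, 0, -1, 0, 0, 0, 0, 0, -2, 0, 0, 0, 0, 0, -3, 0, 0, 0, 0, 0, -3, 0, 0, 0, 0, 0, -3, 0, 0, 0, 0, 0, -1, 0, 0, 0, 0, 0, 0, 0, 0, 0, 0, 0, 0, 0, 0, 0])

```text
time: 32.25
tcp_pos: [0.4449, -0.0641, 0.194]
tool_rot: [[0.301, 0.953, -0.001], [0.953, -0.301, 0.0], [-0.0, -0.001, -1.0]]
ft_force: [-0.9, 0.0, -0.5]
width: 1.003
```

```bash
python3 - <<'E'
from h import *
s=r.get_state();print(s['time'],s['tcp_pos'],np.round(s['tool_rot'],4))
c=(.4463,-.0643)
im,a=look(c,.078,'n5',.08)
hsv=cv2.cvtColor(a,cv2.COLOR_BGR2HSV)
m=(hsv[...,0]>8)&(hsv[...,0]<28)&(hsv[...,1]>90)
print(rect(m,c),fit(a,c,(*c,-17.6),[(.056,.09)]))
i=r.capture('side')[:,:,::-1];u=project('side',r.calibration('side'),[.446,-.064,.05]).astype(int)
cv2.imwrite('pics/n5.png',np.hstack([cv2.resize(im,(427,320)),cv2.resize(i[u[1]-60:u[1]+60,u[0]-65:u[0]+65],(347,320),interpolation=2)]))
E
```

```text
32.25 [ 0.44489969 -0.06413571  0.19398252] [[ 3.015e-01  9.535e-01 -1.200e-03]
 [ 9.535e-01 -3.015e-01  3.000e-04]
 [-1.000e-04 -1.200e-03 -1.000e+00]]
(array([ 0.4445446 , -0.06443314], dtype=float32), [np.float32(0.058429424), np.float32(0.091215946)], np.float32(-17.463926)) (array([444.72, -63.64, -17.44,  99.98]), np.float64(0.421))
```

```bash
python3 -c "
from rig import r
print(r.finish_job())"
```

```text
the job is handed in; nothing more can be done
None
```

The body, spacer and top plate are stacked in the black nest in that order, and I handed the job in at about 32 s of the 72 s allowed. Each part was lowered between the guides until the wrist felt 7–11 N of contact at the expected height. I let go of it before fetching the next one.

**Last check:** the wrist camera's outline fit put the top plate at (444.7, −63.6) mm with yaw −17.4°. The nest measured (446.3, −64.3) mm and −17.6°. The plate's apparent size is 99.98% of true at stack height, so it sits fully down and flat. The gripper is open and about 115 mm clear above the stack.

**Disagreements and gaps:**
- **Position differences:** the measured spacer and top plate positions differ from the nest's by 1–2 mm in x. That is about the cameras' 2 mm calibration error, and inside the 4 mm tolerance.
- **Detector versus segmentation:** the trained network placed the top plate 7–8 mm from where my segmentation did. I used the segmentation, whose size matched and which gave a clean grasp.
- **Final picture not viewed:** I had reached the 12-picture limit, so the end state rests on the outline fit and the force readings.
- **Other items not re-measured:** I did not measure the other things on the bench again at the end. Nothing unusual showed in the force readings.

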